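# Lock the sharps pot into the injection tray and open it for use

### The arm

A 7-joint arm with a two-finger parallel gripper is mounted at the origin on a cart in front of the work surface, level with it; the furniture and walls round the work are solid. World frame = base frame: x ahead of the robot, y to its left, z up, the work surface at z = 0. Lengths are in m, angles in rad, forces in N, time in s.
With the tool pointing down it reaches from about 0.4 to 0.85 m from the base axis. Payload 4.4 kg.
Tool frame: the origin (TCP) lies at the very end of the fingers, on their centre line; the grasp point (between the pads) lies 19 mm behind it; z points along the fingers, y is the line along which they close (so a half turn about z gives the same grasp; the last joint's range is limited). The gripper opens to 94 mm and grips with 3 to 60 N. Pads are 16 mm wide; open, the fingers measure 119 mm over their backs; the gripper's body (75 mm by 177 mm) begins 78 mm behind the grasp point.
Start: joints at [-1.373, 0.628, 0.038, 1.517, -0.027, 0.996, -0.02], TCP at [0.169, 0.628, 0.205] pointing down, gripper open.
Joint ranges: [-3.06, 3.06], [-0.37, 2.12], [-1.25, 1.32], [0.18, 2.47], [-1.1, 4.24], [0.23, 1.98], [-2.94, 2.94]. Speed limits (rad/s): [2.57, 2.57, 3.14, 3.14, 3.14, 3.14, 3.14].

### API

Orientations are given as a rotation vector (axis times angle).
In Python, from plant import env, snapshot, camera_params, trace, mark_of gives the robot as it stands.
- The arm moves only by the tool step_arm, never from a script. Its argument "moves" is a list of rows, each an object with "claw": the closure, from 0 (fully open) to 1 (shut); "xyz": the shift along the tool's x, y, z in m, a list of three; "yaw": the turn about the tool's z in degrees. In form: [{"claw": claw, "xyz": [dx, dy, dz], "yaw": yaw}, ...]. A call has 1 to 5 rows; each row is the pose to reach, as a shift and turn from the pose commanded when the call began, along the tool's axes at that moment; what a row does not reach only later rows make up. A row lasts 1/10 s, in which the tool goes at most 50 mm and 8.59 degrees, less where a joint would pass 70% of its speed; a pose out of reach is approached as far as the arm can. A call with a gripper value outside its range is refused whole. The fingers move at their own pace and stop on an object; "squeeze" is the grip in N (left out, the last holds). Time passes only in rows, so rows that repeat a pose let the fingers close. It gives the time, the measured TCP pose, the force, the opening and the grip force at its end, in the units of the state.
- env.sense(): the state, without advancing time (a new reading comes with each control period).
- snapshot(name): name is "side" or "top"; returns the picture (480x640x3 uint8, red, green, blue); there is no depth.
- camera_params(name): a dict with "intrinsics" (3x3 intrinsics, pixels), "k1" (the pictures are not rectified: a ray, as slopes to the right and down, at radius r is drawn at 1 + k1 r^2 times it, then the intrinsics apply), "world_to_cam" (4x4, takes a point from world to camera coordinates). Camera axes: x right, y down, z forward; pixel columns grow to the right and rows downward; lengths in m; the calibration is good to about 2 mm. A picture is of the moment at which its call begins. camera_params takes no time and is no camera call.
- env.close_job(): hands the job in; it is judged then, once.
Trained networks look in the newest picture that a camera, given by its name, has taken for a name from the list of things; names that differ only in an ending like _2 or _b are one class to them, and where a whole thing is asked for, a point or a joint stands for the part that bears it (a point fixed in the world has none). Each returns a list of dicts, best first, with "p" (0 to 1); they miss things now and then, are a little off and sometimes report something else, mostly with a low value. They report only what shows in the picture. A call takes as long as a camera call. They do not tell look-alikes from the thing itself.
- trace(camera, name): "mask" (480x640 bool, what is visible of it) and "centre" ([column, row] in pixels, amid what is visible of it).
- mark_of(camera, name): "centre" ([column, row] in pixels: a listed point, or the origin of a listed thing).
The state is a dict: "time_s": time; "joint_pos": joint angles; "dq": joint speeds; "joint_torque": joint torques, N m; "tool_pos": TCP position; "eef_rot": TCP orientation; "ft_force": force on the tool from outside, world axes, zero at the start; "ft_torque": the same for the moment, N m; "grip_width": finger opening in m; "finger_force": force on a finger pad.
Only numpy, scipy, OpenCV 4.12 (cv2) and the standard library are available. Lean on these libraries where they do the work, as an engineer would, in place of code of your own. Each camera call takes 0.05 s, during which the arm holds its last target. There are 200 camera calls.

### The job

Get the injection tray ready: stand the yellow sharps pot in the round socket of the blue tray, push it down against the spring and turn it clockwise until it stops, so that it rises into its lock and cannot be lifted out. Then swing the pot's lid flap open to upright or beyond so that it stays open. Leave the syringe and vial in the tray and the gauze carton undisturbed.

Things in the scene. Friction and masses are not known exactly. Their poses are not given: they have to be found in the camera images.
- sharps_pot: Small yellow sharps pot with orange lid, loose, upright, 160 g, 121 mm tall. Origin: centre of its underside, z up its axis. Foot 60 mm dia (0 to 22 mm up, 2 mm bevel below), body up to 71 mm dia, lid 74 mm dia with its shoulder 88 mm up. Two bayonet lugs at the foot, at its +x and -x sides; so it fits the socket either way round. Lugs, turret and pot are one rigid piece.
- pot_lug (a point): Outer end of the pot's +x lug, 37 mm from the pot's axis, 4.5 mm above its underside (the other lug mirrors it). Each lug is 14 mm wide, from 2 to 7 mm above the underside; a short white line on the body stands above each lug. Axes as the pot's.
- pot_grip (a point): Point on the pot's axis, 104 mm above its underside, in the middle of the orange turret on the lid. The turret has flat sides: 44 mm along pot x, 40 mm along pot y, from 88 mm (lid shoulder) to 116 mm up. Grip it from above across the 40 mm with about 40 N, fingertips just above the shoulder. Axes as the pot's.
- flap (a joint): Opening angle (rad) of the yellow flap that covers the turret: 0 closed and level, 1.57 upright, 1.92 end stop. Hinge along pot y at the turret's +x edge; the free end with the tab is at the -x side and swings up and over towards +x. Stiff hinge (0.02 N m): it stays where it is left.
- flap_hinge (a point): Point on the flap's hinge axis, 22 mm from the pot's axis towards its +x, 118.5 mm above its underside. Axes as the pot's.
- flap_tab (a point): Pinch point in the flap's thumb tab, 56 mm from the hinge axis, 12 mm clear of the flap plate (36 mm wide) and turret end. Tab: 10 mm wide along pot y, 5 mm thick, 20 mm long. Pinched across the 10 mm with 5 to 10 N by the fingertips (at most 6 mm past this point) it pivots between them as the flap swings, so the gripper need not tilt. The point's axes turn with the flap.
- tray: Blue plastic injection tray, 160 (x) by 250 (y) by 22 mm, fixed to the worktop; floor and walls 4 mm. Origin: centre of its underside. Its -y end carries the round socket; the other end has two low compartments (dividing walls 19 mm high) with a syringe and a vial.
- socket_entry (a point): Centre of the socket floor, 72 mm from the tray's origin along tray -y, 8 mm above the worktop. Its x axis is the line through the two entry notches: the pot goes down with its x along it (or reversed). Socket ring: 86 mm outer dia, 18 mm high above this floor, bore 64 mm; notches 18 mm wide. White marks run from each notch, tapering clockwise, to a radial lock line.
- seat (a joint): How far the grey sprung seat (44 mm disc in the middle of the socket) is pushed down, m: 0 free, its top then 12.4 mm above the socket floor; 0.0124 fully down. 0.73 N per mm, 9 N fully down. The resting pot alone stands about 10 mm above the socket floor. The lugs pass under the ring's bridge only with the pot's underside 0 to 2 mm above the socket floor.
- socket_locked (a point): Same point as socket_entry, turned 60 degrees (1.047 rad) clockwise seen from above: the pot's x axis (either way round) when locked. A stop ends the turn a few degrees past it; anticlockwise from the entry is blocked. In the lock the bridge has a recess: let go, the pot rises until its underside is 5.5 mm above the socket floor, and can then neither turn back nor lift out.
- syringe_1: Clear 5 mL syringe with capped needle, 16 x 114 x 21 mm, lying in the tray's near compartment. Origin: centre of its underside. To be left alone.
- vial_1: Glass vial with a blue cap, 23 mm dia, 51 mm tall, standing in the tray's far compartment. Origin: centre of its underside. To be left alone.
- gauze_box_a: White and blue gauze carton, 64 x 106 x 45 mm, on the worktop behind the pot. Origin: centre of its underside. To be left alone.
Mind the look-alikes: they are no part of the job. Of the things shaped like the sharps_pot, the yellow one is meant.

How it is judged:
On the way, in this order (a step that is already met when the one before it is completed fails the run):
1. the pot is in its lock in the socket: underside 4 to 7 mm above the socket floor, axis within 3 mm of the socket's, turned to the locked position within 0.12 rad, flap still closed (z of sharps_pot in the frame of socket_locked between 0.004 and 0.007 m and horizontal distance between sharps_pot and socket_locked below 0.003 m and angle between the x axis of sharps_pot and the x axis of socket_locked, either way round below 0.12 rad and angle between sharps_pot's own z axis and vertical below 0.06 rad and value of joint flap below 0.3 rad), for 0.2 s.
2. the flap is swung open to upright (value of joint flap above 1.4 rad), for 0.1 s.
At the end, for the whole second after the job is handed in: The pot stands at rest in the socket in its lock (underside 4 to 7 mm above the socket floor, axis within 3 mm of the socket's, turned to the locked position within 0.12 rad, upright within 0.06 rad) and its flap is open by more than 1.4 rad; syringe, vial and gauze carton are where they were (z of sharps_pot in the frame of socket_locked between 0.004 and 0.007 m and horizontal distance between sharps_pot and socket_locked below 0.003 m and angle between the x axis of sharps_pot and the x axis of socket_locked, either way round below 0.12 rad and angle between sharps_pot's own z axis and vertical below 0.06 rad and value of joint flap above 1.4 rad and linear speed of sharps_pot below 0.02 m/s); the robot touches nothing.
It fails at once if the syringe is moved by more than 25 mm (distance of syringe_1 from where it was at the start of the episode above 0.025 m).
It fails at once if the vial is moved by more than 25 mm or tipped over (distance of vial_1 from where it was at the start of the episode above 0.025 m or angle between vial_1's own z axis and vertical above 0.6 rad).
It fails at once if the gauze carton is moved by more than 25 mm (distance of gauze_box_a from where it was at the start of the episode above 0.025 m).
It also fails if it takes over 54 s, if anything falls off the work surface, if the arm or the gripper's body presses on something with over 40 N, if the wrist force passes 120 N, or if a joint passes its speed limit or range.

## Working session

There is one attempt and no reset: what is moved stays moved. The work goes in short steps, Python scripts to look and compute and a tool call to move; the robot and the scene stay as the last step left them, time stands still between calls to the robot, and variables do not carry over. Pictures are saved under pics/ and viewed, at most 10 in all, crops included, and the job is handed in when it is done.

Besides the shell and the picture viewer there is one more tool, called after ">>>" by a JSON object that holds its "name" and its "arguments", one argument or row to a line. step_arm: Moves the arm, as the interface text tells. Its arguments: {"type":"object","properties":{"moves":{"type":"array"},"squeeze":{"type":"number"}},"required":["moves"]}

```bash
mkdir -p pics
cat > h.py <<'E'
import numpy as np, cv2
from plant import env, snapshot, camera_params, trace, mark_of
from scipy.spatial.transform import Rotation as R
def ray(cam,px):
    P=camera_params(cam);K=np.array(P["intrinsics"]);T=np.array(P["world_to_cam"])
    d=(np.array(px,float)-K[:2,2])/[K[0,0],K[1,1]]
    u=d.copy()
    for _ in range(30): u=d/(1+P["k1"]*(u@u))
    C=-T[:3,:3].T@T[:3,3]; v=T[:3,:3].T@np.r_[u,1]
    return C,v/np.linalg.norm(v)
def proj(cam,X):
    P=camera_params(cam);K=np.array(P["intrinsics"]);T=np.array(P["world_to_cam"])
    c=T[:3,:3]@np.array(X)+T[:3,3];u=c[:2]/c[2];u=u*(1+P["k1"]*(u@u))
    return u*[K[0,0],K[1,1]]+K[:2,2]
def onz(cam,px,z):
    C,v=ray(cam,px);return C+v*(z-C[2])/v[2]
def tri(a,b):
    (C,v),(D,w)=ray("side",a),ray("top",b)
    s=np.linalg.lstsq(np.c_[v,-w],D-C,rcond=None)[0]
    p,q=C+v*s[0],D+w*s[1];return (p+q)/2,np.linalg.norm(p-q)
E
python3 - <<'E'
from h import *
for c in("side","top"):
    cv2.imwrite(f"pics/{c}0.png",snapshot(c)[:,:,::-1])
    P=camera_params(c);T=np.array(P["world_to_cam"]);print(c,-T[:3,:3].T@T[:3,3],T[2,:3],P["intrinsics"][0][0])
    for n in("sharps_pot","pot_lug","pot_grip","flap_hinge","flap_tab","socket_entry","tray","syringe_1","vial_1","gauze_box_a"):
        print(n,[(np.round(m["centre"],1).tolist(),round(float(m["p"]),2)) for m in mark_of(c,n)])
print(env.sense())
E
```

```text
side [0.45480996 0.93045003 0.63775139] [ 0.01741223 -0.79982151 -0.5999853 ] 600.5705622623184
sharps_pot [([404.0, 226.9], 0.74), ([400.4, 316.0], 0.72), ([315.3, 377.9], 0.56)]
pot_lug [([279.1, 375.3], 0.96), ([423.9, 228.2], 0.95)]
pot_grip [([408.9, 179.7], 0.98), ([404.2, 262.6], 0.87), ([306.2, 325.6], 0.61)]
flap_hinge [([395.5, 241.3], 0.82), ([292.3, 314.1], 0.76), ([424.4, 174.7], 0.72)]
flap_tab [([337.5, 319.0], 0.78), ([392.1, 167.4], 0.78), ([421.3, 266.8], 0.57), ([297.5, 203.4], 0.17)]
socket_entry [([297.5, 205.2], 0.87), ([325.9, 253.5], 0.65)]
tray [([306.8, 234.4], 0.7)]
syringe_1 [([325.7, 248.6], 0.85)]
vial_1 [([288.3, 265.8], 0.59)]
gauze_box_a [([218.1, 347.0], 0.94)]
top [0.45434012 0.22861774 0.94106033] [ 0.04403996  0.01242102 -0.99895255] 510.0446162035663
sharps_pot [([407.1, 311.8], 0.77), ([284.8, 298.4], 0.73)]
pot_lug [([221.1, 213.5], 0.85), ([302.8, 290.7], 0.68)]
pot_grip [([204.3, 232.4], 0.71), ([279.9, 307.4], 0.71), ([419.7, 321.6], 0.69), ([207.7, 216.0], 0.58)]
flap_hinge [([210.0, 215.3], 0.76), ([412.3, 333.1], 0.75), ([290.7, 301.5], 0
[... 284 characters left out ...]
'time_s': 1.1, 'joint_pos': array([-1.37277814,  0.62839255,  0.03849417,  1.51741039, -0.02700642,
        0.99631601, -0.02000653]), 'dq': array([-0.00048795,  0.00198981, -0.00061781,  0.00143387,  0.00018261,
       -0.0003819 , -0.00278685]), 'joint_torque': array([ 6.42575578e-04, -5.49604404e+01,  1.14338156e+00, -1.86942619e+01,
       -5.22777066e-02,  1.56137237e-02,  1.27296386e-05]), 'tool_pos': array([0.16946813, 0.62752218, 0.20547981]), 'eef_rot': array([-4.13245427e-01, -3.11424853e+00,  4.85242820e-06]), 'ft_force': array([ 0.25833385, -1.5750064 ,  0.10960124]), 'ft_torque': array([0.03648617, 0.02836078, 0.01225239]), 'finger_force': 0.0, 'grip_width': 0.09421122555387738}
```

View both.

View pics/side0.png

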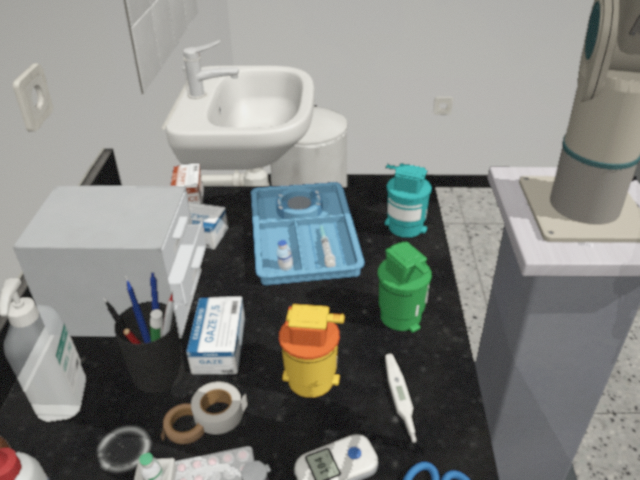

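View pics/top0.png

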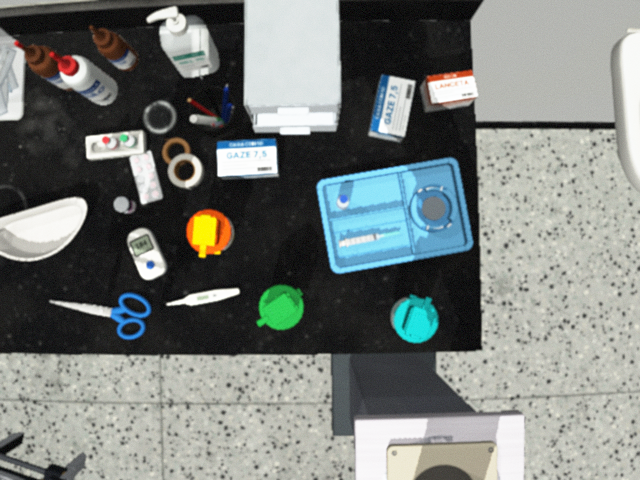

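The side view shows three pot-shaped things: the yellow pot with an orange lid (side 310,350 / top 208,232), a green one (404,290 / 282,307) and a teal one (408,205 / 415,320). Only the first is yellow with orange, and it stands in front of the gauze carton (side 216,335), so it is the one meant. The tray socket is at side (298,203) and top (433,207). I'll confirm the pot in an enlarged crop and measure it.

Run:
```python
from h import *
s=cv2.imread("pics/side0.png");t=cv2.imread("pics/top0.png")
a=cv2.resize(s[290:410,250:370],(400,400),interpolation=3);b=cv2.resize(t[190:275,165:250],(400,400),interpolation=3)
c=cv2.resize(t[160:260,385:485],(400,400),interpolation=3)[:200];c=cv2.resize(t[165:255,390:480],(400,400),interpolation=3)
cv2.imwrite("pics/crop.png",cv2.resize(np.hstack([a,b]),(800,400)))
cv2.imwrite("pics/sock.png",np.hstack([c,cv2.resize(s[180:230,265:335],(400,286),interpolation=3).copy() if 0 else cv2.copyMakeBorder(cv2.resize(s[180:230,265:335],(400,286),interpolation=3),0,114,0,0,0)]))
for n,a,b in (("grip",(306.2,325.6),(206,224)),("tab",(337.5,319),(203,249.9)),("hinge",(292.3,314.1),(210,215.3)),("sock",(297.5,205.2),(432.9,205.7)),("gauze",(218.1,347),(253.1,161.3)),("syr",(325.7,248.6),(369.4,236.1)),("vial",(288.3,265.8),(343.7,201.3))):
    p,e=tri(a,b);print(n,p.round(4),round(e,4))
print("lug side z.0045",onz("side",(279.1,375.3),.0045),"top",onz("top",(221.1,213.5),.0045))
print("base side z0",onz("side",(315.3,377.9),0))
print("lug2 approx",onz("side",(336,380),.0045))
for cam in("side","top"):
  for q in ((297.5,205.2),(432.9,205.7)): pass
print("sock z8",onz("side",(297.5,205.2),.008),onz("top",(432.9,205.7),.008))
```

```text
grip [0.503  0.4082 0.1034] 0.009
tab [0.4622 0.4105 0.1175] 0.0047
hinge [0.5184 0.3992 0.1141] 0.0052
sock [0.5392 0.0111 0.0125] 0.0027
gauze [ 0.6323  0.3427 -0.0098] 0.001
syr [0.4848 0.128  0.0029] 0.0042
vial [0.5475 0.174  0.003 ] 0.0088
lug side z.0045 [0.53821973 0.40489067 0.0045    ] top [0.53279658 0.40120851 0.0045    ]
base side z0 [0.48969096 0.40485425 0.        ]
lug2 approx [0.46176409 0.41175086 0.0045    ]
sock z8 [0.53838164 0.00463467 0.008     ] [0.54094867 0.01008457 0.008     ]
```

View pics/crop.png

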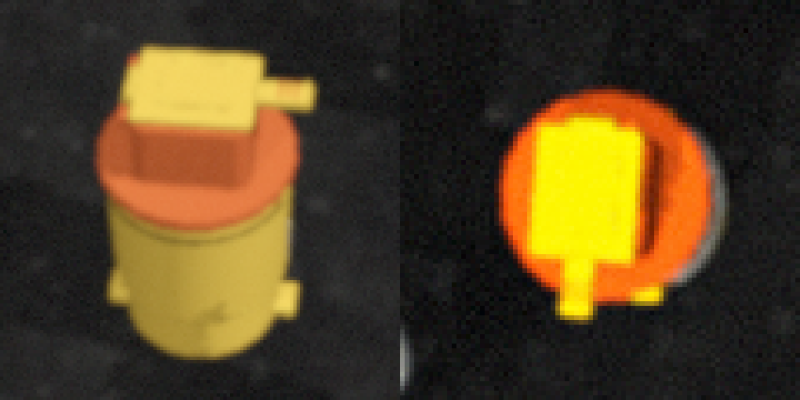

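View pics/sock.png

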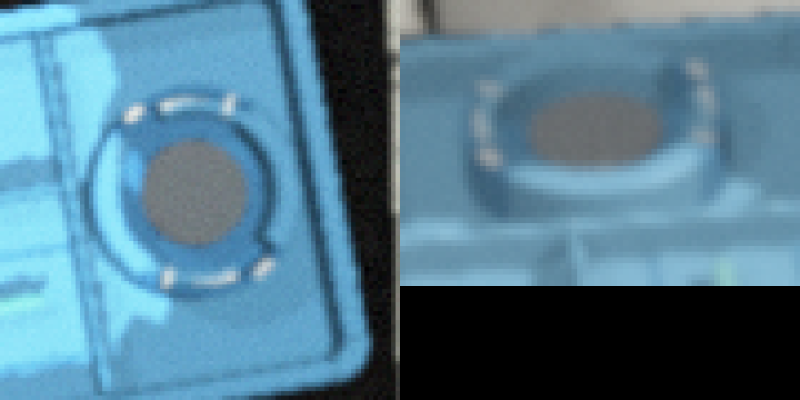

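The crop confirms the yellow pot with orange lid: flap closed, tab toward the robot, lugs at side (279,375) and (336,380). The socket ring shows two mark arcs running clockwise in the top view. Next I need the exact angles of the notches and lock lines, plus a fit of the pot's pose.

```bash
cat > fit.py <<'E'
from h import *
def rect(cam,img,c,z,half,n):
    g=np.linspace(-half,half,n)
    m=np.zeros((n,n,2),np.float32)
    for i,dx in enumerate(-g):      # rows: +x up
        for j,dy in enumerate(-g):  # cols: +y left
            m[i,j]=proj(cam,(c[0]+dx,c[1]+dy,z))
    return cv2.remap(img,m,None,cv2.INTER_CUBIC)
E
python3 - <<'E'
from fit import *
from scipy.optimize import least_squares
I={}
D=[]
M={"pot_lug":(.037,0,.0045),"pot_grip":(0,0,.104),"flap_hinge":(.022,0,.1185),"flap_tab":(-.034,0,.1185),"sharps_pot":(0,0,0)}
X0=np.array([.497,.403,-.2])
def pt(x,m):
    c,s=np.cos(x[2]),np.sin(x[2]);return (x[0]+c*m[0]-s*m[1],x[1]+s*m[0]+c*m[1],m[2])
S=[]
for c in("side","top"):
    acc=[]
    for k in range(3):
        acc.append(snapshot(c).astype(np.float32))
        for n in M:
            for d in mark_of(c,n):
                if np.linalg.norm(np.array(d["centre"])-proj(c,pt(X0,M[n])))<14: D.append((c,n,np.array(d["centre"])))
        for d in mark_of(c,"socket_entry")[:1]: S.append((c,np.array(d["centre"])))
    I[c]=np.mean(acc,0); cv2.imwrite(f"pics/avg_{c}.png",I[c][:,:,::-1])
f=lambda x:np.concatenate([proj(c,pt(x,M[n]))-p for c,n,p in D])
r=least_squares(f,X0,loss="soft_l1");print("pot",r.x.round(4),np.degrees(r.x[2]))
for (c,n,p),e in zip(D,f(r.x).reshape(-1,2)): print(c,n,e.round(1))
g=lambda x:np.concatenate([proj(c,x)-p for c,p in S])
print("sock",least_squares(g,[.54,.01,.01]).x,S)
# rough: seat disc segmentation by greyness
for c in I:
    a=I[c];d=a.max(2)-a.min(2);q=proj(c,(.54,.008,.02));yy,xx=np.mgrid[:480,:640]
    m=((d<45)&(np.hypot(xx-q[0],yy-q[1])<22)).astype(np.uint8)
    k,l,st,ce=cv2.connectedComponentsWithStats(m);j=1+np.argmax(st[1:,4]);print(c,"seat",st[j],ce[j],onz(c,ce[j],.0204))
ce=np.array([.54,.008])
o=[rect(c,np.float32(I[c]),ce,.026,.05,380) for c in("top","side")]
for k,c in enumerate(("top","side")): cv2.circle(o[k],(190,190),3,(255,0,0),1)
cv2.imwrite("pics/rect.png",np.clip(np.hstack(o),0,255)[:,:,::-1])
E
```

```text
pot [ 0.4965  0.4072 -0.1254] -7.185133925599365
side pot_lug [0.6 2.1]
side pot_grip [ 1. -0.]
side flap_hinge [-4.3 -1.3]
side flap_tab [-1.6  3.9]
side sharps_pot [-0.2  1.2]
side pot_lug [ 1.4 -2.1]
side pot_grip [0.3 1.1]
side flap_hinge [-0.1 -1.1]
side flap_tab [-1.4  0.1]
side sharps_pot [ 0.  -0.5]
side pot_lug [0.4 0.1]
side pot_grip [0.9 0.3]
side flap_hinge [-1.9 -0.2]
side flap_tab [-1.8  0.9]
side sharps_pot [-1.5 -0.9]
top pot_lug [ 0.1 -2.8]
top pot_grip [ 0.5 -0. ]
top flap_hinge [-1.8  3.7]
top flap_tab [1.3 1. ]
top sharps_pot [1.8 0.6]
top pot_grip [ 0.6 -0.7]
top flap_hinge [-2.1  2.7]
top flap_tab [0.4 1.1]
top sharps_pot [ 0.3 -1.1]
top pot_lug [-0.8  0.6]
top flap_hinge [0.2 1. ]
top flap_tab [0.5 0.6]
top sharps_pot [-1.2 -0.9]
sock [0.53595888 0.00622029 0.01052764] [('side', array([296.1, 206. ])), ('side', array([299.8, 203.9])), ('side', array([298.5, 203.7])), ('top', array([438. , 208.6])), ('top', array([433.3, 209.2])), ('top', array([434.9, 208.6]))]
side seat [287 196  24  14 276] [298.54347826 202.19565217] [0.53543493 0.01301694 0.0204    ]
top seat [422 197  23  23 420] [433.21666667 207.93095238] [0.5357228 0.0125212 0.0204   ][ WARN:0@10.471] global loadsave.cpp:1063 imwrite_ Unsupported depth image for selected encoder is fallbacked to CV_8U.
Traceback (most recent call last):
  File "fit.py", line 7, in rect
    m[i,j]=proj(cam,(c[0]+dx,c[1]+dy,z))
           ~~~~^^^^^^^^^^^^^^^^^^^^^^^^^
  File "h.py", line 12, in proj
    P=camera_params(cam);K=np.array(P["intrinsics"]);T=np.array(P["world_to_cam"])
ValueError: time passes only in moves, steps and waits
```

```bash
sed -i 's/^def ray/import functools\n_cp=camera_params\ncamera_params=functools.lru_cache(None)(lambda c:_cp(c))\ndef ray/' h.py
python3 - <<'E'
from fit import *
I={c:cv2.imread(f"pics/avg_{c}.png") for c in("top","side")}
ce=np.array([.5356,.0128])
o=[rect(c,I[c],ce,.026,.05,380) for c in("top","side")]
# polar profile of whiteness per view: min channel at r 33..42mm
for im,c in zip(o,("top","side")):
    w=im.min(2).astype(float)
    for r in (34,36,38,40,42):
        s=[]
        for a in range(-180,180,6):
            t=np.radians(a);x,y=r*np.cos(t),r*np.sin(t)
            s.append(int(w[int(round(189.5-x*3.8)),int(round(189.5-y*3.8))]))
        print(c,r,s)
for im in o:
    for a in range(0,360,30):
        t=np.radians(a);p=(int(189.5-np.sin(t)*180),int(189.5-np.cos(t)*180));cv2.putText(im,str(a),p,0,.35,(0,0,255))
cv2.imwrite("pics/rect.png",np.hstack(o))
p=[rect(c,I[c],(.497,.405),.12,.06,480) for c in("top","side")]
for im,c in zip(p,("top","side")):
    h=cv2.cvtColor(im,cv2.COLOR_BGR2HSV);m=cv2.inRange(h,(22,100,180 if c=="top" else 120),(35,255,255))
    k,l,st,cc=cv2.connectedComponentsWithStats(m);j=1+np.argmax(st[1:,4]);m=(l==j).astype(np.uint8)
    full=m.copy();m=cv2.morphologyEx(m,cv2.MORPH_OPEN,np.ones((61,61)))
    b=cv2.minAreaRect(cv2.findContours(m,0,2)[0][0]);print(c,b,"centre",.497+(239.5-b[0][1])/4000,.405+(239.5-b[0][0])/4000)
    v,u=np.nonzero(full&~cv2.dilate(m,np.ones((9,9))));print(c,"tab centroid",.497+(239.5-v.mean())/4000,.405+(239.5-u.mean())/4000,len(u))
E
```

```text
top 34 [118, 118, 115, 123, 112, 73, 71, 74, 62, 53, 85, 90, 86, 88, 86, 86, 87, 86, 79, 85, 82, 85, 84, 88, 84, 83, 133, 105, 89, 90, 93, 93, 105, 110, 67, 70, 71, 73, 74, 83, 99, 108, 130, 136, 139, 136, 135, 135, 138, 136, 134, 139, 134, 141, 128, 106, 141, 154, 93, 100]
top 36 [139, 151, 155, 181, 143, 64, 65, 68, 50, 52, 97, 99, 100, 100, 101, 100, 101, 100, 99, 99, 100, 105, 100, 102, 101, 97, 171, 143, 100, 110, 121, 143, 163, 190, 85, 69, 80, 72, 70, 90, 117, 130, 147, 146, 148, 147, 148, 145, 145, 148, 144, 145, 147, 146, 141, 116, 148, 182, 91, 102]
top 38 [104, 127, 147, 162, 138, 54, 91, 112, 59, 59, 99, 102, 101, 101, 101, 104, 105, 101, 105, 104, 103, 107, 105, 105, 99, 82, 176, 141, 84, 106, 125, 154, 165, 187, 84, 94, 134, 120, 66, 98, 138, 149, 147, 148, 148, 146, 147, 146, 146, 143, 148, 146, 146, 143, 129, 105, 130, 175, 75, 82]
top 40 [66, 75, 91, 94, 85, 67, 161, 178, 101, 68, 97, 99, 99, 95, 100, 101, 98, 99, 101, 102, 101, 101, 102, 101, 89, 64, 162, 118, 69, 76, 87, 97, 104, 113, 74, 114, 217, 182, 67, 104, 134, 140, 137, 136, 132, 134, 131, 134, 134, 137, 135
[... 1267 characters left out ...]
3, 87, 105, 127, 101, 84, 87, 93, 92, 94, 92, 89, 110, 147, 140, 98, 101, 119, 127, 129, 132, 131, 134, 134, 135, 134, 137, 142, 144, 144, 141, 135, 116, 121, 126, 97, 84]
side 42 [78, 83, 84, 87, 95, 101, 129, 135, 97, 82, 91, 92, 93, 96, 99, 96, 99, 98, 99, 99, 96, 92, 91, 88, 85, 101, 112, 89, 83, 85, 85, 86, 84, 82, 77, 85, 119, 126, 94, 91, 112, 118, 120, 122, 127, 129, 130, 129, 131, 136, 142, 145, 144, 139, 126, 105, 109, 102, 76, 76]
top ((226.5, 240.5), (193.0, 149.0), 90.0) centre 0.49675 0.40825
top tab centroid 0.4626546963630297 0.411279988321655 2997
side ((230.5, 244.5), (201.0, 159.0), 90.0) centre 0.49575 0.40725
side tab centroid 0.46142744063324537 0.41205705804749343 3032
```

View pics/rect.png

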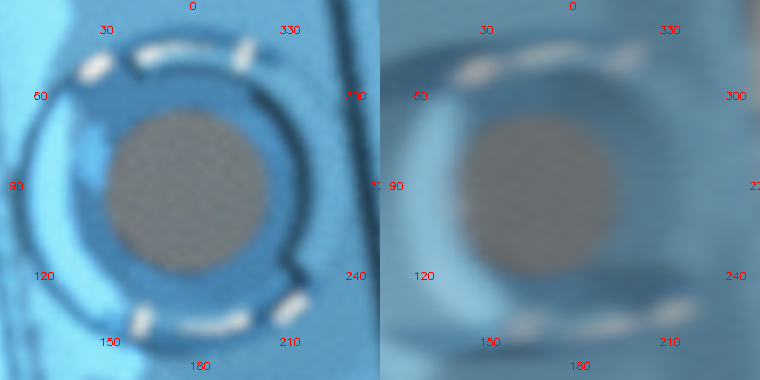

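The marks give a consistent answer. The outer dots lie on a 39° axis (the notches), the lock lines on −21°, a 60° difference as specified. The ring centre is about (0.536, 0.012) in both views. The pot is at (0.4965, 0.4075) with yaw about −6°, and its triangulated heights of 0.103, 0.114 and 0.118 agree with the text.

>>> {"name": "step_arm", "arguments": {
  "moves": [
    {"claw":0,"xyz":[-0.373,-0.127,0],"yaw":-9},
    {"claw":0,"xyz":[-0.373,-0.127,0],"yaw":-9},
    {"claw":0,"xyz":[-0.373,-0.127,0],"yaw":-9},
    {"claw":0,"xyz":[-0.373,-0.127,0],"yaw":-9},
    {"claw":0,"xyz":[-0.373,-0.127,0],"yaw":-9}
  ]
}}

```text
time_s: 3.7
tool_pos: [0.3785, 0.4868, 0.2057]
eef_rot: [0.167, 3.137, 0.001]
ft_force: [-0.1, 0.3, 0.7]
grip_width: 0.0941
finger_force: 0.0
```

```bash
cat > go.py <<'E'
import sys
from h import *
def show():
    s=env.sense();r=R.from_rotvec(s["eef_rot"]);m=r.as_matrix()
    print("t",round(s["time_s"],2),"tcp",s["tool_pos"].round(4),"yhead",np.degrees(np.arctan2(m[1,1],m[0,1])).round(2),"z",m[:,2].round(3),"F",s["ft_force"].round(1),"w",round(s["grip_width"],4),"ff",round(float(s["finger_force"]),1),"j",s["joint_pos"].round(2))
    return s,m
def plan(x,y,z,h):
    s,m=show();d=m.T@(np.array([x,y,z])-s["tool_pos"])
    a=h-np.degrees(np.arctan2(m[1,1],m[0,1]));a=(a+90)%180-90
    print("tool shift",d.round(4),"yaw",round(-a,2))
if __name__=="__main__": plan(*map(float,sys.argv[1:5]))
E
python3 go.py .4965 .4075 .15 84
```

```text
t 3.7 tcp [0.3785 0.4868 0.2057] yhead 83.89 z [ 0.  0. -1.] F [-0.1  0.3  0.7] w 0.0941 ff 0.0 j [-0.95  0.58 -0.01  1.62  0.    0.95  0.51]
tool shift [-0.1258 -0.0664  0.0557] yaw -0.11
```

>>> {"name": "step_arm", "arguments": {
  "moves": [
    {"claw":0,"xyz":[-0.1258,-0.0664,0.02],"yaw":0},
    {"claw":0,"xyz":[-0.1258,-0.0664,0.02],"yaw":0},
    {"claw":0,"xyz":[-0.1258,-0.0664,0.04],"yaw":0},
    {"claw":0,"xyz":[-0.1258,-0.0664,0.055],"yaw":0}
  ]
}}

```text
time_s: 4.1
tool_pos: [0.502, 0.4012, 0.1492]
eef_rot: [0.184, 3.132, -0.007]
ft_force: [-0.5, 0.7, 0.7]
grip_width: 0.0937
finger_force: 0.0
```

Run:
```python
from go import *
plan(.4965,.4075,.091,84)
a=snapshot("side");cv2.imwrite("pics/pre.png",cv2.resize(a[240:410,220:420,::-1],(800,600)[:1]+(600,)))
```

```text
t 4.1 tcp [0.502  0.4012 0.1492] yhead 83.27 z [ 0.004 -0.004 -1.   ] F [-0.5  0.7  0.7] w 0.0937 ff 0.0 j [-0.72  0.68  0.    1.6   0.01  0.87  0.73]
tool shift [0.0065 0.0058 0.0582] yaw -0.73
```

View pics/pre.png

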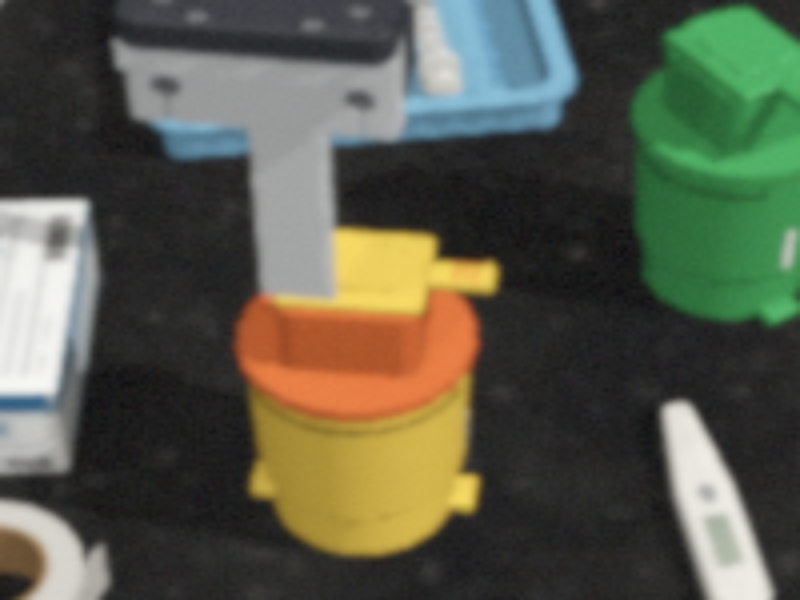

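The open gripper is above the yellow pot, with the fingertip at crop (297,297). The reading shows lag from the motion, so I'll hold briefly, then descend.

>>> {"name": "step_arm", "arguments": {
  "moves": [
    {"claw":0,"xyz":[0,0,0],"yaw":0},
    {"claw":0,"xyz":[0,0,0.02],"yaw":0},
    {"claw":0,"xyz":[0,0,0.035],"yaw":0}
  ]
}}

```text
time_s: 4.45
tool_pos: [0.494, 0.4108, 0.1161]
eef_rot: [0.163, 3.137, 0.004]
ft_force: [-0.9, -0.2, -0.1]
grip_width: 0.0942
finger_force: 0.0
```

```bash
python3 go.py .4965 .4075 .091 84
```

```text
t 4.45 tcp [0.494  0.4108 0.1161] yhead 84.04 z [ 0.001  0.002 -1.   ] F [-0.9 -0.2 -0.1] w 0.0942 ff 0.0 j [-0.73  0.72 -0.01  1.63  0.01  0.8   0.72]
tool shift [-0.0028 -0.003   0.0251] yaw 0.04
```

>>> {"name": "step_arm", "arguments": {
  "moves": [
    {"claw":0,"xyz":[0,0,0.012],"yaw":0},
    {"claw":0,"xyz":[0,0,0.024],"yaw":0},
    {"claw":0,"xyz":[0,0,0.024],"yaw":0},
    {"claw":0,"xyz":[0,0,0.024],"yaw":0}
  ]
}}

```text
time_s: 4.85
tool_pos: [0.4948, 0.4088, 0.0914]
eef_rot: [-0.167, -3.137, 0.0]
ft_force: [0.0, 0.1, 0.5]
grip_width: 0.0941
finger_force: 0.0
```

```bash
python3 go.py .4965 .4075 .091 84
```

```text
t 4.85 tcp [0.4948 0.4088 0.0914] yhead 83.9 z [-0. -0. -1.] F [0.  0.1 0.5] w 0.0941 ff 0.0 j [-0.73  0.75 -0.01  1.64  0.01  0.75  0.72]
tool shift [-0.0018 -0.0011  0.0004] yaw -0.1
```

>>> {"name": "step_arm", "arguments": {
  "moves": [
    {"claw":0,"xyz":[-0.0018,-0.001,0],"yaw":0},
    {"claw":0.5,"xyz":[-0.0018,-0.001,0],"yaw":0},
    {"claw":1,"xyz":[-0.0018,-0.001,0],"yaw":0},
    {"claw":1,"xyz":[-0.0018,-0.001,0],"yaw":0},
    {"claw":1,"xyz":[-0.0018,-0.001,0],"yaw":0}
  ],
  "squeeze": 40
}}

```text
time_s: 5.35
tool_pos: [0.4967, 0.4075, 0.0917]
eef_rot: [0.168, 3.137, 0.0]
ft_force: [-0.7, 0.6, -0.6]
grip_width: 0.0655
finger_force: 0.0
```

>>> {"name": "step_arm", "arguments": {
  "moves": [
    {"claw":1,"xyz":[0,0,0],"yaw":0},
    {"claw":1,"xyz":[0,0,0],"yaw":0}
  ]
}}

```text
time_s: 5.55
tool_pos: [0.4966, 0.4075, 0.0915]
eef_rot: [-0.167, -3.137, -0.0]
ft_force: [0.2, 0.9, -0.2]
grip_width: 0.0493
finger_force: 0.0
```

>>> {"name": "step_arm", "arguments": {
  "moves": [
    {"claw":1,"xyz":[0,0,0],"yaw":0},
    {"claw":1,"xyz":[0,0,0],"yaw":0},
    {"claw":1,"xyz":[0,0,0],"yaw":0}
  ]
}}

```text
time_s: 5.85
tool_pos: [0.4966, 0.4074, 0.0914]
eef_rot: [0.168, 3.137, 0.0]
ft_force: [-0.1, 0.4, 0.9]
grip_width: 0.0399
finger_force: 39.9
```

>>> {"name": "step_arm", "arguments": {
  "moves": [
    {"claw":1,"xyz":[0,0,-0.02],"yaw":0},
    {"claw":1,"xyz":[0,0,-0.06],"yaw":-8},
    {"claw":1,"xyz":[0,0,-0.08],"yaw":-16},
    {"claw":1,"xyz":[0,0,-0.08],"yaw":-24},
    {"claw":1,"xyz":[0,0,-0.08],"yaw":-32}
  ]
}}

```text
time_s: 6.35
tool_pos: [0.4968, 0.4075, 0.1723]
eef_rot: [-0.712, 3.059, 0.001]
ft_force: [0.6, -0.9, -2.2]
grip_width: 0.0399
finger_force: 39.9
```

```bash
python3 go.py .536 .012 .17 129
```

```text
t 6.35 tcp [0.4968 0.4075 0.1723] yhead 116.21 z [ 0.001  0.001 -1.   ] F [ 0.6 -0.9 -2.2] w 0.0399 ff 39.9 j [-0.63  0.65 -0.17  1.57  0.13  0.92  1.19]
tool shift [ 0.1395 -0.3722  0.0021] yaw -12.79
```

>>> {"name": "step_arm", "arguments": {
  "moves": [
    {"claw":1,"xyz":[0.01,-0.027,0],"yaw":-4},
    {"claw":1,"xyz":[0.027,-0.072,0],"yaw":-8},
    {"claw":1,"xyz":[0.044,-0.117,0],"yaw":-12.8},
    {"claw":1,"xyz":[0.061,-0.162,0],"yaw":-12.8},
    {"claw":1,"xyz":[0.078,-0.207,0],"yaw":-12.8}
  ]
}}

```text
time_s: 6.85
tool_pos: [0.5164, 0.185, 0.1712]
eef_rot: [1.041, -2.964, 0.0]
ft_force: [0.3, -0.1, -2.3]
grip_width: 0.04
finger_force: 39.9
```

```bash
python3 go.py .536 .012 .17 129
```

```text
t 6.85 tcp [0.5164 0.185  0.1712] yhead 128.7 z [-0.001 -0.    -1.   ] F [ 0.3 -0.1 -2.3] w 0.04 ff 39.9 j [-0.23  0.53 -0.24  1.84  0.17  0.79  1.68]
tool shift [ 0.0929 -0.1472  0.0013] yaw -0.3
```

>>> {"name": "step_arm", "arguments": {
  "moves": [
    {"claw":1,"xyz":[0.025,-0.04,0],"yaw":0},
    {"claw":1,"xyz":[0.05,-0.08,0],"yaw":0},
    {"claw":1,"xyz":[0.073,-0.117,0],"yaw":0},
    {"claw":1,"xyz":[0.088,-0.14,0],"yaw":0},
    {"claw":1,"xyz":[0.093,-0.147,0],"yaw":0}
  ]
}}

```text
time_s: 7.35
tool_pos: [0.5358, 0.0096, 0.1711]
eef_rot: [1.031, -2.966, 0.003]
ft_force: [0.2, 0.0, -1.5]
grip_width: 0.0396
finger_force: 39.9
```

>>> {"name": "step_arm", "arguments": {
  "moves": [
    {"claw":1,"xyz":[0,0,0.02],"yaw":0},
    {"claw":1,"xyz":[0,0,0.035],"yaw":0},
    {"claw":1,"xyz":[0,0,0.035],"yaw":0},
    {"claw":1,"xyz":[0,0,0.035],"yaw":0}
  ]
}}

```text
time_s: 7.75
tool_pos: [0.5359, 0.0155, 0.1365]
eef_rot: [1.043, -2.963, -0.001]
ft_force: [0.5, 0.6, -2.0]
grip_width: 0.0398
finger_force: 39.9
```

Run:
```python
from go import *
plan(.536,.012,.135,129)
o=[]
for c in("side","top"):
    a=snapshot(c);cv2.imwrite(f"pics/{c}1.png",a[:,:,::-1])
    for n in("sharps_pot","pot_lug","pot_grip","flap_tab","flap_hinge"):
        print(c,n,[(np.round(m["centre"],1).tolist(),round(float(m["p"]),2)) for m in mark_of(c,n)])
    u,v=proj(c,(.536,.012,.08));u,v=int(u),int(v);o.append(cv2.resize(a[max(v-60,0):max(v-60,0)+120,u-60:u+60,::-1],(400,400),interpolation=3))
cv2.imwrite("pics/over.png",np.hstack(o))
```

```text
t 7.75 tcp [0.5359 0.0155 0.1365] yhead 128.77 z [-0.001  0.001 -1.   ] F [ 0.5  0.6 -2. ] w 0.0398 ff 39.9 j [ 0.08  0.57 -0.24  1.9   0.2   0.7   1.97]
tool shift [ 0.0021 -0.0027  0.0015] yaw -0.23
side sharps_pot [([399.6, 317.2], 0.94), ([299.4, 192.1], 0.73), ([404.0, 224.4], 0.63)]
side pot_lug [([277.1, 195.6], 0.56)]
side pot_grip [([406.1, 180.4], 0.95), ([295.7, 140.0], 0.92), ([405.1, 263.3], 0.86), ([217.5, 344.2], 0.22)]
side flap_tab [([389.1, 168.7], 0.91), ([423.8, 269.6], 0.88), ([313.0, 127.9], 0.77), ([286.6, 265.2], 0.49)]
side flap_hinge [([396.7, 244.2], 0.89), ([286.3, 139.1], 0.85)]
top sharps_pot [([285.0, 298.2], 0.96), ([434.5, 204.9], 0.71), ([406.1, 310.7], 0.66)]
top pot_lug [([301.2, 288.6], 0.87), ([425.5, 192.4], 0.74)]
top pot_grip [([418.1, 321.0], 0.8), ([278.9, 307.6], 0.68)]
top flap_tab [([425.6, 302.8], 0.72), ([262.4, 322.8], 0.55)]
top flap_hinge [([290.9, 301.3], 0.74), ([413.2, 337.2], 0.7), ([447.9, 185.6], 0.65)]
```

View pics/over.png

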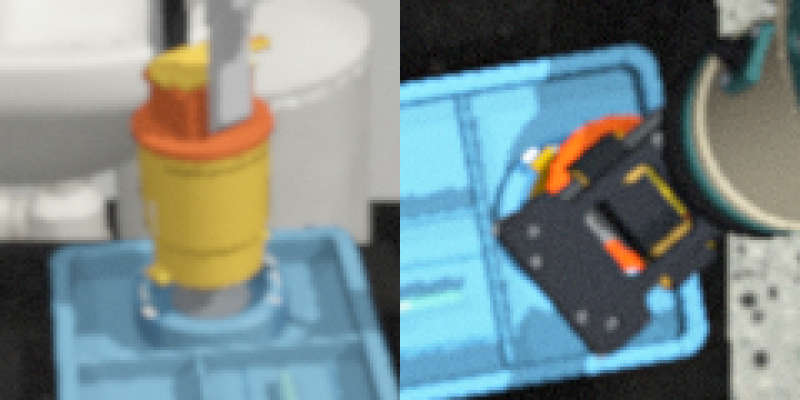

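The pot hangs upright over the socket, with its foot at side-crop (205,285) above the grey seat (210,300). The lug shows next to the notch dot in the top view. Now I'll check the pot's offset within the grip.

>>> {"name": "step_arm", "arguments": {
  "moves": [
    {"claw":1,"xyz":[0,0,0],"yaw":0},
    {"claw":1,"xyz":[0,0,0],"yaw":0}
  ]
}}

```text
time_s: 8.55
tool_pos: [0.5361, 0.0142, 0.1364]
eef_rot: [1.04, -2.964, -0.0]
ft_force: [0.3, 0.2, -1.1]
grip_width: 0.04
finger_force: 39.9
```

Run:
```python
from go import *
s,m=show()
t=s["tool_pos"];h=np.arctan2(m[1,1],m[0,1])-np.pi/2
ex=np.array([np.cos(h),np.sin(h),0])
b=np.array([t[0],t[1],t[2]-.0915])
M={"pot_lug":.037*ex+[0,0,.0045],"pot_grip":np.array([0,0,.104]),"flap_hinge":.022*ex+[0,0,.1185],"flap_tab":-.034*ex+[0,0,.1185],"sharps_pot":np.zeros(3)}
for k in range(2):
  for c in("side","top"):
    a=snapshot(c)
    if k==0:
      np.save(f"{c}.npy",a)
    for n in M:
        q=proj(c,b+M[n])
        for d in mark_of(c,n):
            e=np.array(d["centre"])-q
            if np.linalg.norm(e)<12: print(c,n,e.round(1),round(float(d["p"]),2))
# silhouette in side: body columns at heights of lid (rim) and body
a=np.load("side.npy");hsv=cv2.cvtColor(a,cv2.COLOR_RGB2HSV)
m=cv2.inRange(hsv,(5,120,90),(35,255,255))
for z in (.03,.05,.07,.085):
    p=b+[0,0,z];v=int(round(proj("side",p)[1]));u=np.nonzero(m[v])[0];u=u[(u>250)&(u<350)]
    print(z,"axis col",proj("side",p)[0].round(1),"mask mid",(u.min()+u.max())/2,u.max()-u.min())
```

```text
t 8.55 tcp [0.5361 0.0142 0.1364] yhead 128.68 z [-0.  0. -1.] F [ 0.3  0.2 -1.1] w 0.04 ff 39.9 j [ 0.08  0.57 -0.23  1.9   0.2   0.69  1.97]
side pot_lug [ 1.1 -0. ] 0.98
side pot_grip [1.1 0.6] 0.97
side flap_hinge [3.8 1.6] 0.78
side flap_tab [ 0.4 -0.4] 0.77
side sharps_pot [ 1.2 -0.1] 0.79
top pot_lug [ 1.4 -0.4] 0.57
top flap_hinge [ 2.4 -2.4] 0.77
top sharps_pot [-0.2  1.1] 0.72
side pot_lug [ 1.4 -2. ] 0.8
side pot_grip [ 2.4 -1.9] 0.97
side flap_tab [ 2.3 -3.1] 0.59
side sharps_pot [ 0.1 -1.1] 0.71
side sharps_pot [ 1.1 11.4] 0.57
top pot_lug [-1.8  3.1] 0.8
top flap_hinge [ 1.2 -1.7] 0.86
top sharps_pot [1.2 2.6] 0.86
0.03 axis col 297.0 mask mid 299.0 32
0.05 axis col 296.5 mask mid 297.0 36
0.07 axis col 296.1 mask mid 296.5 37
0.085 axis col 295.7 mask mid 296.5 41
```

>>> {"name": "step_arm", "arguments": {
  "moves": [
    {"claw":1,"xyz":[0,-0.0013,0.01],"yaw":-0.3},
    {"claw":1,"xyz":[0,-0.0013,0.015],"yaw":-0.3},
    {"claw":1,"xyz":[0,-0.0013,0.019],"yaw":-0.3},
    {"claw":1,"xyz":[0,-0.0013,0.022],"yaw":-0.3},
    {"claw":1,"xyz":[0,-0.0013,0.024],"yaw":-0.3}
  ]
}}

```text
time_s: 10.25
tool_pos: [0.5367, 0.0132, 0.112]
eef_rot: [1.048, -2.961, -0.0]
ft_force: [-0.7, 0.0, -1.7]
grip_width: 0.0399
finger_force: 39.9
```

```bash
python3 go.py .5368 .0131 .1005 129
```

```text
t 10.25 tcp [0.5367 0.0132 0.112 ] yhead 128.99 z [-0.001 -0.    -1.   ] F [-0.7  0.  -1.7] w 0.0399 ff 39.9 j [ 0.07  0.6  -0.22  1.92  0.21  0.64  1.97]
tool shift [-0.     -0.0002  0.0115] yaw -0.01
```

The foot is 5.5 mm inside the ring with no side force. Pressing down against the spring next.

>>> {"name": "step_arm", "arguments": {
  "moves": [
    {"claw":1,"xyz":[0,0,0.003],"yaw":0},
    {"claw":1,"xyz":[0,0,0.006],"yaw":0},
    {"claw":1,"xyz":[0,0,0.009],"yaw":0},
    {"claw":1,"xyz":[0,0,0.0115],"yaw":0},
    {"claw":1,"xyz":[0,0,0.0115],"yaw":0}
  ]
}}

```text
time_s: 10.75
tool_pos: [0.5369, 0.0133, 0.1011]
eef_rot: [-1.048, 2.961, -0.0]
ft_force: [-1.8, -1.4, 5.3]
grip_width: 0.04
finger_force: 39.9
```

```bash
python3 go.py .5368 .0131 .1003 129
```

```text
t 10.75 tcp [0.5369 0.0133 0.1011] yhead 128.99 z [ 0. -0. -1.] F [-1.8 -1.4  5.3] w 0.04 ff 39.9 j [ 0.07  0.62 -0.22  1.93  0.22  0.61  1.96]
tool shift [ 0.0002 -0.0001  0.0008] yaw -0.01
```

>>> {"name": "step_arm", "arguments": {
  "moves": [
    {"claw":1,"xyz":[0.0006,0,0.0008],"yaw":0},
    {"claw":1,"xyz":[0.0006,0,0.0014],"yaw":0},
    {"claw":1,"xyz":[0.0006,0,0.0014],"yaw":0}
  ]
}}

```text
time_s: 11.05
tool_pos: [0.5368, 0.0132, 0.1001]
eef_rot: [-1.048, 2.961, -0.0]
ft_force: [-2.0, 0.8, 6.2]
grip_width: 0.0401
finger_force: 39.9
```

```bash
python3 go.py .5368 .0131 .1003 129
```

```text
t 11.05 tcp [0.5368 0.0132 0.1001] yhead 128.99 z [ 0.001  0.    -1.   ] F [-2.   0.8  6.2] w 0.0401 ff 39.9 j [ 0.07  0.62 -0.22  1.93  0.22  0.61  1.96]
tool shift [ 0.     -0.0001 -0.0002] yaw -0.01
```

>>> {"name": "step_arm", "arguments": {
  "moves": [
    {"claw":1,"xyz":[0,0,0.0004],"yaw":3},
    {"claw":1,"xyz":[0,0,0.0004],"yaw":8},
    {"claw":1,"xyz":[0,0,0.0004],"yaw":14},
    {"claw":1,"xyz":[0,0,0.0004],"yaw":20}
  ]
}}

```text
time_s: 11.45
tool_pos: [0.5372, 0.013, 0.0999]
eef_rot: [-0.512, 3.098, -0.0]
ft_force: [-1.4, 0.6, 7.3]
grip_width: 0.0396
finger_force: 39.9
```

```bash
python3 go.py .5368 .0131 .1 69; python3 -c "
from h import *;print(env.sense()['ft_torque'])"
```

```text
t 11.45 tcp [0.5372 0.013  0.0999] yhead 108.77 z [ 0.002  0.    -1.   ] F [-1.4  0.6  7.3] w 0.0396 ff 39.9 j [ 0.    0.62 -0.12  1.93  0.12  0.6   1.71]
tool shift [ 0.0003  0.0002 -0.0001] yaw 39.77
[-0.12641531  0.4293768   0.05929134]
```

>>> {"name": "step_arm", "arguments": {
  "moves": [
    {"claw":1,"xyz":[0,-0.0004,0],"yaw":8},
    {"claw":1,"xyz":[0.0003,-0.0007,0],"yaw":16},
    {"claw":1,"xyz":[0.0003,-0.001,0],"yaw":24},
    {"claw":1,"xyz":[0.0003,-0.001,0],"yaw":32},
    {"claw":1,"xyz":[0.0003,-0.001,0],"yaw":38}
  ]
}}

```text
time_s: 11.95
tool_pos: [0.5375, 0.0124, 0.1]
eef_rot: [0.525, 3.095, 0.001]
ft_force: [-0.5, -0.2, 6.9]
grip_width: 0.0398
finger_force: 39.9
```

>>> {"name": "step_arm", "arguments": {
  "moves": [
    {"claw":1,"xyz":[0,0,0],"yaw":2},
    {"claw":1,"xyz":[0,0,0],"yaw":4},
    {"claw":1,"xyz":[0,0,0],"yaw":4}
  ]
}}

```text
time_s: 12.25
tool_pos: [0.5374, 0.0122, 0.0999]
eef_rot: [0.626, 3.077, 0.001]
ft_force: [-1.0, 0.2, 6.9]
grip_width: 0.04
finger_force: 39.9
```

```bash
python3 go.py .5368 .0131 .1 69; python3 -c "
from h import *;print(env.sense()['ft_torque'])"
```

```text
t 12.25 tcp [0.5374 0.0122 0.0999] yhead 67.01 z [ 0.002 -0.    -1.   ] F [-1.   0.2  6.9] w 0.04 ff 39.9 j [-0.14  0.62  0.09  1.94 -0.1   0.59  1.19]
tool shift [ 0.0009  0.0006 -0.0001] yaw -1.99
[-0.02045992  0.431906    0.10745541]
```

>>> {"name": "step_arm", "arguments": {
  "moves": [
    {"claw":1,"xyz":[0,0,0],"yaw":1.5},
    {"claw":1,"xyz":[0,0,0],"yaw":2.5},
    {"claw":1,"xyz":[0,0,0],"yaw":2.5}
  ]
}}

```text
time_s: 12.55
tool_pos: [0.5369, 0.0115, 0.0999]
eef_rot: [0.691, 3.063, -0.001]
ft_force: [-2.5, -1.2, 7.3]
grip_width: 0.0398
finger_force: 40.0
```

```bash
python3 go.py .5368 .0131 .1 69; python3 -c "
from h import *;print(env.sense()['ft_torque'])"
```

```text
t 12.55 tcp [0.5369 0.0115 0.0999] yhead 64.58 z [ 0.001 -0.001 -1.   ] F [-2.5 -1.2  7.3] w 0.0398 ff 40.0 j [-0.14  0.62  0.1   1.94 -0.11  0.59  1.16]
tool shift [ 0.0008  0.0014 -0.0001] yaw -4.42
[-0.46792221  0.62346015  0.4546072 ]
```

The torque rises to 0.45 N m at 64.6°, so that is the stop. I'll back off slightly, let it rise, and release.

>>> {"name": "step_arm", "arguments": {
  "moves": [
    {"claw":1,"xyz":[0,0,0],"yaw":-2},
    {"claw":1,"xyz":[0,0,-0.002],"yaw":-3},
    {"claw":1,"xyz":[0,0,-0.004],"yaw":-3},
    {"claw":1,"xyz":[0,0,-0.005],"yaw":-3},
    {"claw":1,"xyz":[0,0,-0.005],"yaw":-3}
  ]
}}

```text
time_s: 13.05
tool_pos: [0.5369, 0.0117, 0.1044]
eef_rot: [0.613, 3.08, -0.0]
ft_force: [0.0, -0.8, 2.8]
grip_width: 0.0395
finger_force: 39.9
```

```bash
python3 go.py .5368 .0131 .1 69; python3 -c "
from h import *;print(env.sense()['ft_torque'])"
```

```text
t 13.05 tcp [0.5369 0.0117 0.1044] yhead 67.48 z [ 0.001 -0.    -1.   ] F [ 0.  -0.8  2.8] w 0.0395 ff 39.9 j [-0.13  0.61  0.09  1.93 -0.09  0.6   1.19]
tool shift [0.0007 0.0013 0.0044] yaw -1.52
[-0.30679915  0.09330139  0.02622273]
```

>>> {"name": "step_arm", "arguments": {
  "moves": [
    {"claw":1,"xyz":[0,0,-0.001],"yaw":0},
    {"claw":1,"xyz":[0,0,-0.002],"yaw":0},
    {"claw":1,"xyz":[0,0,-0.002],"yaw":0}
  ]
}}

```text
time_s: 13.35
tool_pos: [0.5368, 0.0117, 0.1049]
eef_rot: [0.613, 3.081, -0.001]
ft_force: [5.1, -1.5, -16.0]
grip_width: 0.0398
finger_force: 39.9
```

```bash
python3 go.py .5368 .0131 .1 69
```

```text
t 13.35 tcp [0.5368 0.0117 0.1049] yhead 67.48 z [ 0. -0. -1.] F [  5.1  -1.5 -16. ] w 0.0398 ff 39.9 j [-0.14  0.61  0.09  1.93 -0.09  0.6   1.19]
tool shift [0.0006 0.0013 0.0049] yaw -1.52
```

It is locked: a 2 mm pull gives −16 N with no rise. Releasing and backing up.

>>> {"name": "step_arm", "arguments": {
  "moves": [
    {"claw":1,"xyz":[0,0,0.002],"yaw":0},
    {"claw":0.6,"xyz":[0,0,0.002],"yaw":0},
    {"claw":0.3,"xyz":[0,0,0.002],"yaw":0},
    {"claw":0.3,"xyz":[0,0,0.002],"yaw":0},
    {"claw":0.3,"xyz":[0,0,0.002],"yaw":0}
  ]
}}

```text
time_s: 13.85
tool_pos: [0.5361, 0.0123, 0.1043]
eef_rot: [-0.613, -3.081, -0.001]
ft_force: [-0.0, 1.2, 0.4]
grip_width: 0.0607
finger_force: 0.0
```

>>> {"name": "step_arm", "arguments": {
  "moves": [
    {"claw":0.3,"xyz":[0,0,-0.03],"yaw":0},
    {"claw":0.3,"xyz":[0.02,0,-0.06],"yaw":0},
    {"claw":0.3,"xyz":[0.033,0,-0.06],"yaw":0},
    {"claw":0.5,"xyz":[0.033,0,-0.06],"yaw":0},
    {"claw":0.5,"xyz":[0.033,0,-0.06],"yaw":0}
  ]
}}

```text
time_s: 14.35
tool_pos: [0.506, 0.0245, 0.1641]
eef_rot: [-0.613, -3.081, 0.0]
ft_force: [-0.0, -0.1, -0.9]
grip_width: 0.0532
finger_force: 0.0
```

Run:
```python
from go import *
show()
h=np.radians(-22);ex=np.array([np.cos(h),np.sin(h),0]);b=np.array([.5359,.0123,.0135])
M={"pot_lug":.037*ex+[0,0,.0045],"pot_grip":np.array([0,0,.104]),"flap_hinge":.022*ex+[0,0,.1185],"flap_tab":-.034*ex+[0,0,.1185],"sharps_pot":np.zeros(3)}
o=[]
for c in("side","top"):
    for k in range(3):
      a=snapshot(c)
      for n in M:
        q=proj(c,b+M[n])
        for d in mark_of(c,n):
            e=np.array(d["centre"])-q
            if np.linalg.norm(e)<14: print(c,n,q.round(1),e.round(1),round(float(d["p"]),2))
    u,v=map(int,proj(c,b+[0,0,.08]));v=max(v-60,0);o.append(cv2.resize(a[v:v+120,u-60:u+60,::-1],(400,400),interpolation=3))
cv2.imwrite("pics/locked.png",np.hstack(o))
```

```text
t 14.35 tcp [0.506  0.0245 0.1641] yhead 67.51 z [-0.  0. -1.] F [-0.  -0.1 -0.9] w 0.0532 ff 0.0 j [-0.18  0.48  0.11  1.96 -0.08  0.7   1.15]
side pot_lug [280.5 198.8] [-2.8 -0.1] 0.66
side pot_grip [296.2 155.8] [ 1.6 -1.3] 0.55
side flap_hinge [284.5 146.2] [ 3.5 -1.2] 0.59
side flap_tab [313.7 152.2] [ 2.  -1.5] 0.57
side sharps_pot [298.5 205.1] [ 2.1 -0.2] 0.59
side pot_lug [280.5 198.8] [ 0.3 -1.8] 0.96
side pot_grip [296.2 155.8] [-2.8 -1. ] 0.96
side flap_hinge [284.5 146.2] [2.5 3.2] 0.73
side flap_tab [313.7 152.2] [0.6 0. ] 0.58
side sharps_pot [298.5 205.1] [-0.8 -0.2] 0.93
side pot_lug [280.5 198.8] [0.2 0.2] 0.88
side pot_grip [296.2 155.8] [-0.6 -2.1] 0.89
side flap_tab [313.7 152.2] [ 2.3 -0.6] 0.62
side sharps_pot [298.5 205.1] [0.7 0.4] 0.73
top pot_grip [447.1 202.4] [0.2 0.9] 0.72
top flap_hinge [454.1 188.7] [ 2.9 -1.7] 0.7
top flap_tab [442.1 221.2] [-0.3 -1.9] 0.57
top sharps_pot [432.5 208.2] [-0.1  0.1] 0.7
top pot_grip [447.1 202.4] [-2.1 -1.1] 0.65
top flap_hinge [454.1 188.7] [ 1.9 -2.8] 0.63
top flap_tab [442.1 221.2] [-1.   0.5] 0.41
top sharps_pot [432.5 208.2] [1.  1.5] 0.47
top pot_grip [447.1 202.4] [-2.8  0.3] 0.48
top flap_hinge [454.1 188.7] [ 2.3 -2. ] 0.7
top flap_tab [442.1 221.2] [-1.4 -1.3] 0.4
top sharps_pot [432.5 208.2] [-1.6  3.5] 0.63
```

View pics/locked.png

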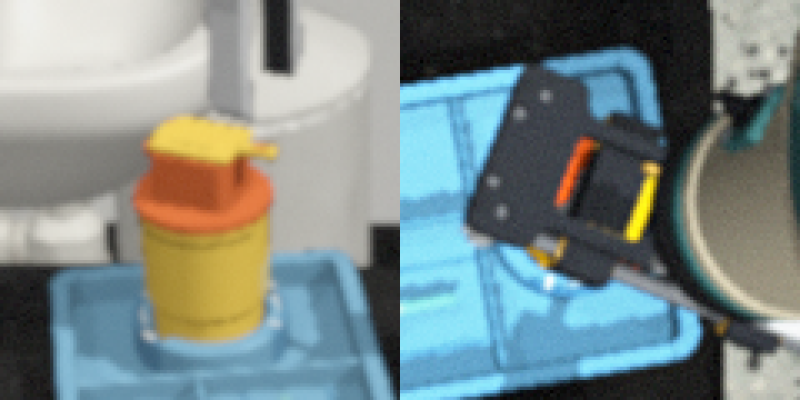

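The pot stands locked and upright with the flap closed (side crop 205,140), and the tab (265,152) is under the fingers. Moving down to pinch it.

>>> {"name": "step_arm", "arguments": {
  "moves": [
    {"claw":0.6,"xyz":[0.0015,0,0.012],"yaw":0},
    {"claw":0.7,"xyz":[0.0015,0,0.025],"yaw":0},
    {"claw":0.7,"xyz":[0.0015,0,0.035],"yaw":0},
    {"claw":0.7,"xyz":[0.0015,0,0.035],"yaw":0},
    {"claw":0.8,"xyz":[0.0015,0,0.035],"yaw":0}
  ],
  "squeeze": 8
}}

```text
time_s: 16.65
tool_pos: [0.5047, 0.025, 0.1292]
eef_rot: [-0.613, -3.081, 0.0]
ft_force: [0.5, -0.7, 0.5]
grip_width: 0.0235
finger_force: 0.0
```

>>> {"name": "step_arm", "arguments": {
  "moves": [
    {"claw":1,"xyz":[0,0,0],"yaw":0},
    {"claw":1,"xyz":[0,0,0],"yaw":0},
    {"claw":1,"xyz":[0,0,0],"yaw":0},
    {"claw":1,"xyz":[0,0,0],"yaw":0}
  ]
}}

```text
time_s: 17.05
tool_pos: [0.505, 0.025, 0.1295]
eef_rot: [0.613, 3.08, 0.0]
ft_force: [-0.5, 0.1, 1.5]
grip_width: 0.0098
finger_force: 8.0
```

```bash
python3 go.py .5044 .0250 .128 67.5
```

```text
t 17.05 tcp [0.505  0.025  0.1295] yhead 67.48 z [ 0.001  0.    -1.   ] F [-0.5  0.1  1.5] w 0.0098 ff 8.0 j [-0.17  0.54  0.1   2.   -0.09  0.61  1.16]
tool shift [ 0.0005 -0.0002  0.0015] yaw -0.02
```

>>> {"name": "step_arm", "arguments": {
  "moves": [
    {"claw":1,"xyz":[-0.0011,0,-0.0111],"yaw":0},
    {"claw":1,"xyz":[-0.0044,0,-0.0218],"yaw":0},
    {"claw":1,"xyz":[-0.0098,0,-0.0316],"yaw":0},
    {"claw":1,"xyz":[-0.017,0,-0.0402],"yaw":0},
    {"claw":1,"xyz":[-0.0257,0,-0.0471],"yaw":0}
  ]
}}

```text
time_s: 17.55
tool_pos: [0.5283, 0.0153, 0.1772]
eef_rot: [-0.613, -3.081, -0.0]
ft_force: [-1.3, -0.2, 0.4]
grip_width: 0.0097
finger_force: 8.0
```

```bash
python3 go.py .528 .015 .176 67.5
```

```text
t 17.55 tcp [0.5283 0.0153 0.1772] yhead 67.5 z [-0.001  0.    -1.   ] F [-1.3 -0.2  0.4] w 0.0097 ff 8.0 j [-0.16  0.49  0.11  1.89 -0.08  0.76  1.17]
tool shift [ 0.0002 -0.0004  0.0012] yaw -0.0
```

>>> {"name": "step_arm", "arguments": {
  "moves": [
    {"claw":1,"xyz":[-0.01,0,-0.0051],"yaw":0},
    {"claw":1,"xyz":[-0.0208,0,-0.0081],"yaw":0},
    {"claw":1,"xyz":[-0.0319,0,-0.0089],"yaw":0},
    {"claw":1,"xyz":[-0.0403,0,-0.008],"yaw":0},
    {"claw":1,"xyz":[-0.0403,0,-0.008],"yaw":0}
  ]
}}

```text
time_s: 18.05
tool_pos: [0.568, -0.0013, 0.1846]
eef_rot: [0.614, 3.078, -0.0]
ft_force: [-1.1, -0.5, 6.4]
grip_width: 0.0092
finger_force: 8.0
```

>>> {"name": "step_arm", "arguments": {
  "moves": [
    {"claw":0.85,"xyz":[0,0,0],"yaw":0},
    {"claw":0.7,"xyz":[0,0,0],"yaw":0},
    {"claw":0.7,"xyz":[0,0,0],"yaw":0},
    {"claw":0.7,"xyz":[0,0,0],"yaw":0}
  ]
}}

```text
time_s: 18.45
tool_pos: [0.5654, -0.0003, 0.1839]
eef_rot: [-0.613, -3.081, 0.0]
ft_force: [0.5, 0.1, -0.2]
grip_width: 0.0279
finger_force: 0.0
```

>>> {"name": "step_arm", "arguments": {
  "moves": [
    {"claw":0.7,"xyz":[0,0,-0.02],"yaw":0},
    {"claw":0.7,"xyz":[0,0,-0.05],"yaw":0},
    {"claw":0.7,"xyz":[0,0,-0.08],"yaw":0},
    {"claw":0.7,"xyz":[0.05,0,-0.09],"yaw":0},
    {"claw":0.7,"xyz":[0.09,0,-0.09],"yaw":0}
  ]
}}

```text
time_s: 18.95
tool_pos: [0.4824, 0.0346, 0.2756]
eef_rot: [0.614, 3.078, 0.002]
ft_force: [-0.6, 1.2, 0.2]
grip_width: 0.0283
finger_force: 0.0
```

Run:
```python
from go import *
show()
h=np.radians(-22);ex=np.array([np.cos(h),np.sin(h),0]);b=np.array([.5359,.0123,.0135])
for th in(1.4,1.6,1.78):
    print(th,[proj(c,b+.022*ex+[0,0,.1185]+.056*(-np.cos(th)*ex+np.array([0,0,np.sin(th)]))).round(1).tolist() for c in("side","top")])
o=[]
for c in("side","top"):
    a=snapshot(c)
    for n in("flap_tab","sharps_pot","pot_lug"): print(c,n,[(np.round(m["centre"],1).tolist(),round(float(m["p"]),2)) for m in mark_of(c,n)])
    u,v=map(int,proj(c,b+[0,0,.08]));v=max(v-70,0);o.append(cv2.resize(a[v:v+120,u-60:u+60,::-1],(400,400),interpolation=3))
cv2.imwrite("pics/open.png",np.hstack(o))
```

```text
t 18.95 tcp [0.4824 0.0346 0.2756] yhead 67.43 z [ 0.003  0.001 -1.   ] F [-0.6  1.2  0.2] w 0.0283 ff 0.0 j [-0.22  0.31  0.12  1.88 -0.04  0.96  1.1 ]
1.4 [[287.9, 118.4], [461.9, 189.9]]
1.6 [[282.0, 116.8], [464.5, 182.9]]
1.78 [[276.7, 116.5], [466.5, 176.9]]
side flap_tab [([391.1, 167.1], 0.75), ([286.6, 116.1], 0.67), ([422.6, 265.6], 0.62), ([296.8, 207.1], 0.35)]
side sharps_pot [([399.1, 320.9], 0.91), ([404.6, 224.7], 0.91), ([298.4, 205.1], 0.85)]
side pot_lug [([278.1, 201.3], 0.85), ([424.5, 230.8], 0.76)]
top flap_tab [([258.2, 321.3], 0.83), ([427.9, 301.5], 0.59), ([250.7, 162.1], 0.27)]
top sharps_pot [([406.8, 314.5], 0.66), ([433.6, 206.5], 0.58), ([288.8, 298.6], 0.56)]
top pot_lug [([304.9, 287.6], 0.58)]
```

View pics/open.png

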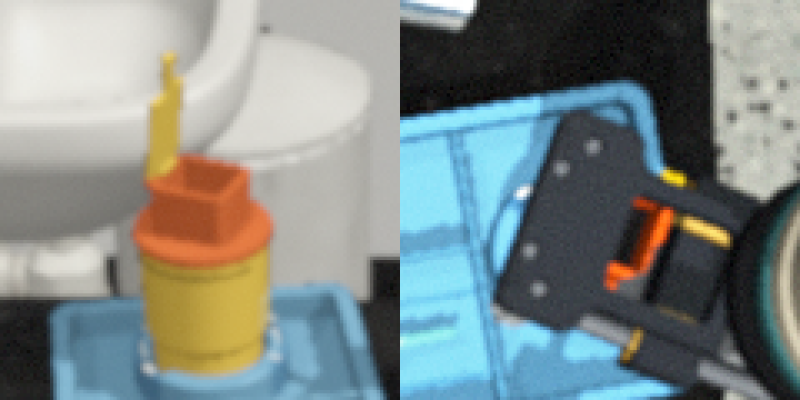

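The flap stays up, hinge at side crop (160,175) and tab at (168,58). The pixel slope puts it at about 1.48 rad, which is thin margin over 1.4. I'll nudge it further back with closed fingers.

>>> {"name": "step_arm", "arguments": {
  "moves": [
    {"claw":1,"xyz":[0,0,0.03],"yaw":0},
    {"claw":1,"xyz":[0,0,0.07],"yaw":0},
    {"claw":1,"xyz":[-0.02,0,0.1],"yaw":0},
    {"claw":1,"xyz":[-0.04,0,0.1],"yaw":0},
    {"claw":1,"xyz":[-0.05,0,0.1],"yaw":0}
  ]
}}

```text
time_s: 19.85
tool_pos: [0.5302, 0.0137, 0.1729]
eef_rot: [-0.616, -3.08, 0.002]
ft_force: [0.1, -0.2, -0.1]
grip_width: 0.0004
finger_force: 0.0
```

```bash
python3 go.py .5563 .0041 .175 67.5
```

```text
t 19.85 tcp [0.5302 0.0137 0.1729] yhead 67.39 z [-0.001 -0.001 -1.   ] F [ 0.1 -0.2 -0.1] w 0.0004 ff 0.0 j [-0.15  0.5   0.11  1.89 -0.07  0.76  1.17]
tool shift [-0.0278  0.0012 -0.0022] yaw -0.11
```

>>> {"name": "step_arm", "arguments": {
  "moves": [
    {"claw":1,"xyz":[-0.009,0,-0.001],"yaw":0},
    {"claw":1,"xyz":[-0.016,0,-0.001],"yaw":0},
    {"claw":1,"xyz":[-0.022,0,-0.001],"yaw":0},
    {"claw":1,"xyz":[-0.028,0,-0.001],"yaw":0},
    {"claw":1,"xyz":[-0.028,0,-0.001],"yaw":0}
  ]
}}

```text
time_s: 20.35
tool_pos: [0.5552, 0.0042, 0.1755]
eef_rot: [0.613, 3.08, 0.0]
ft_force: [0.1, 0.7, -0.1]
grip_width: 0.0004
finger_force: 0.0
```

```bash
python3 go.py .5563 .0041 .175 67.5
```

```text
t 20.35 tcp [0.5552 0.0042 0.1755] yhead 67.47 z [ 0.001 -0.    -1.   ] F [ 0.1  0.7 -0.1] w 0.0004 ff 0.0 j [-0.13  0.53  0.1   1.82 -0.07  0.79  1.19]
tool shift [-0.0011  0.0004  0.0005] yaw -0.03
```

>>> {"name": "step_arm", "arguments": {
  "moves": [
    {"claw":1,"xyz":[-0.002,0,0],"yaw":0},
    {"claw":1,"xyz":[0.02,0,-0.01],"yaw":0},
    {"claw":1,"xyz":[0.05,0,-0.05],"yaw":0},
    {"claw":1,"xyz":[0.08,0,-0.09],"yaw":0},
    {"claw":1,"xyz":[0.08,0,-0.09],"yaw":0}
  ]
}}

```text
time_s: 20.85
tool_pos: [0.4804, 0.037, 0.2699]
eef_rot: [0.608, 3.076, 0.006]
ft_force: [1.1, 0.0, 0.1]
grip_width: 0.0006
finger_force: 0.0
```

Run:
```python
from go import *
show()
h=np.radians(-22);ex=np.array([np.cos(h),np.sin(h),0]);H=np.array([.5359,.0123,.132])+.022*ex
for k in range(2):
    a=snapshot("side")
    for n in("flap_tab","sharps_pot","syringe_1","vial_1","gauze_box_a"): print(n,[(np.round(m["centre"],1).tolist(),round(float(m["p"]),2)) for m in mark_of("side",n)])
m=cv2.inRange(cv2.cvtColor(a,cv2.COLOR_RGB2HSV),(20,90,90),(38,255,255))
P=[]
for v in range(100,145):
    u=np.nonzero(m[v,260:330])[0]
    if 0<len(u)<25: P.append((v,260+u.mean().round(1)))
print(P)
P=np.array(P);k=np.polyfit(P[:,0],P[:,1],1)[0]
for th in np.arange(1.3,1.95,.1):
    q=np.array([proj("side",H+r*(-np.cos(th)*ex+np.array([0,0,np.sin(th)]))) for r in(.01,.06)]);d=q[1]-q[0];print(round(th,1),(d[0]/d[1]).round(3))
print("measured",k)
u,v=map(int,H[:0].tolist() or proj("side",H));v=max(v-60,0);cv2.imwrite("pics/fin.png",cv2.resize(a[v:v+120,u-60:u+60,::-1],(500,500),interpolation=3))
```

```text
t 20.85 tcp [0.4804 0.037  0.2699] yhead 67.65 z [ 0.007  0.002 -1.   ] F [1.1 0.  0.1] w 0.0006 ff 0.0 j [-0.22  0.31  0.12  1.89 -0.05  0.94  1.1 ]
flap_tab [([277.9, 113.9], 0.91), ([391.7, 168.3], 0.74), ([421.5, 265.8], 0.66), ([299.8, 206.0], 0.33)]
sharps_pot [([403.9, 224.9], 0.77), ([401.0, 316.5], 0.73), ([298.3, 205.7], 0.64)]
syringe_1 [([324.3, 248.7], 0.54)]
vial_1 [([287.0, 268.1], 0.94)]
gauze_box_a [([217.6, 347.9], 0.59)]
flap_tab [([276.4, 113.1], 0.73), ([422.4, 264.8], 0.73), ([392.0, 168.5], 0.61)]
sharps_pot [([399.9, 314.4], 0.86), ([299.7, 205.2], 0.71), ([405.4, 227.4], 0.6)]
syringe_1 [([326.0, 251.3], 0.84)]
vial_1 [([285.7, 266.2], 0.87)]
gauze_box_a [([219.4, 345.8], 0.95), ([280.9, 112.5], 0.59)]
[(113, np.float64(274.5)), (114, np.float64(275.0)), (115, np.float64(275.0)), (116, np.float64(275.5)), (117, np.float64(276.0)), (118, np.float64(276.0)), (119, np.float64(276.5)), (120, np.float64(279.0)), (121, np.float64(279.5)), (122, np.float64(279.5)), (123, np.float64(279.5)), (124, np.float64(279.5)), (125, np.float64(280.0)), (126, np.float64(279.5)), (127, np.float64(279.0)), (128, np.float64(279.0)), (129, np.float64(279.0)), (130, np.float64(279.5)), (131, np.float64(280.0)), (132, np.float64(280.5)), (133, np.float64(280.5)), (134, np.float64(280.5)), (135, np.float64(281.0)), (136, np.float64(281.5)), (137, np.float64(281.5)), (138, np.float64(282.0)), (139, np.float64(282.5)), (140, np.float64(282.5)), (141, np.float64(282.5)), (142, np.float64(283.0)), (143, np.float64(283.0)), (144, np.float64(283.0))]
1.3 -0.237
1.4 -0.121
1.5 -0.014
1.6 0.087
1.7 0.184
1.8 0.28
1.9 0.377
measured 0.2559567448680368
```

View pics/fin.png

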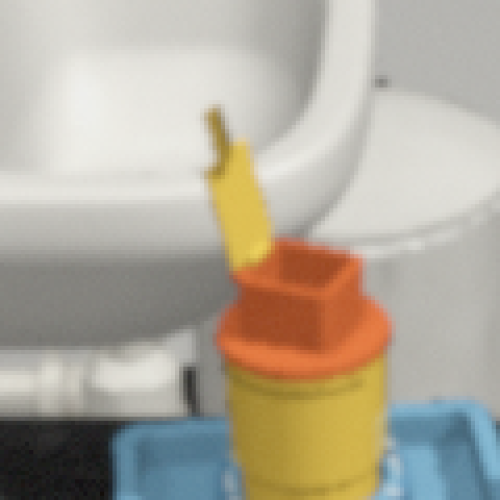

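The flap now leans back at about 1.77 rad, with the hinge at crop (250,262) and the tab tip at (215,115). The pot is still seated, the syringe, vial and carton have not moved, and the gripper is clear. I'll let the arm settle and hand in.

>>> {"name": "step_arm", "arguments": {
  "moves": [
    {"claw":1,"xyz":[0,0,0],"yaw":0},
    {"claw":1,"xyz":[0,0,0],"yaw":0},
    {"claw":1,"xyz":[0,0,0],"yaw":0}
  ]
}}

```text
time_s: 21.75
tool_pos: [0.4806, 0.035, 0.2653]
eef_rot: [-0.613, -3.081, 0.0]
ft_force: [0.6, -0.7, 0.3]
grip_width: 0.0005
finger_force: 0.0
```

```bash
python3 -c "
from h import *
print(env.close_job())"
```

```text
the job is handed in; nothing more can be done
None
```

I handed the job in at about 22 s of the 54 s allowed (no verdict came back): the yellow pot is locked in the socket (a 2 mm pull gave 16 N and no rise), its flap stays open at about 1.77 rad, and the syringe, vial and gauze carton look unmoved.

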